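# Tap a taper-shank grinding stone into its spindle sleeve and rack it

### The job

Put the tapered shank of the cylindrical grinding stone into the bore of the steel sleeve standing in the dark steel block, and tap or press it down until the taper grips by friction alone: a firm push of about 25 N is right, and more than 50 N would crack the stone. Then, holding only the stone, lift it so that the sleeve hangs on the taper clear of the block, and set the two upright on the floor of the hole in the low wooden rack, let go, and leave everything else on the bench where it is.

Things in the scene. Friction and masses are not known exactly. Their poses are not given: they have to be found in the camera images.
- stone_point: Mounted grinding stone standing upright, 98 mm tall, 0.18 kg: steel shank 50 mm long, tapering from 13 mm diameter at the lower tip to 23 mm; steel collar 36 mm wide, 8 mm high; on top the stone head. Origin at the centre of the shank's lower tip, z up the shank. It starts in the hole of one of two wooden stands, 60 mm square and 58 mm high, its collar on the stand's top.
- stone_mid (a point): Centre of the grey-brown cylindrical stone head, 78 mm above the shank's tip: 38 mm in diameter, 40 mm high. The place to grip, from above.
- sleeve: Plain steel spindle sleeve, 36 mm in diameter, 80 mm tall, about 0.38 kg. Origin at the centre of its underside, z up along the bore. It starts loose and upright in the steel block's hole, its top 50 mm above the block. Under its own weight it drops off the taper if that was pushed with less than about 16 N; 25 N holds it.
- sleeve_mouth (a point): Centre of the bore's mouth in the sleeve's top: 25 mm wide, 50 mm deep, tapered to match the shank. The bore is worn by an unknown amount: the shank starts to bite with its tip 36 to 46 mm above the sleeve's underside (collar 6 to 16 mm above this mouth), then sinks only 1 or 2 mm more at 25 N. The collar never meets the sleeve.
- seat_block: Fixed dark steel block, 90 by 90 by 40 mm, with a round hole 39 mm wide and 30 mm deep (floor 10 mm above the bench) in which the sleeve stands. Origin at the centre of its underside.
- ready_rack: Fixed low pale wooden rack, 100 by 100 by 36 mm, with one empty round hole 46 mm wide and 26 mm deep at its centre (floor 10 mm above the bench). The sleeve is to stand in this hole. Origin at the centre of its underside.
- ball_point: Another mounted point with the same shank and collar but a 32 mm ball for a head, standing in the other wooden stand, head 37 mm above its collar. Not to be moved. Origin at the shank's lower tip.
- washer: Steel washer, 22 mm in diameter, 6 mm high, lying between the block and the rack. Not to be moved. Origin under its centre.
- mould_stub: Brown ceramic mould stub, 68 mm in diameter and 68 mm tall, at the far side. Not to be moved. Origin under its centre.
- paste_jar: White jar with black cap, 60 mm in diameter, 70 mm tall. Not to be moved. Origin under its centre.
- spanner: Steel spanner lying near the robot's right. Not to be moved. Origin under its middle.
- bench_brush: Bench brush lying at the far right. Not to be moved. Origin under its middle.
- casting: Rough aluminium casting, about 120 mm long and 18 mm high, lying near the robot, between block and stands. Not to be moved. Origin under its thicker end.
There are look-alikes about, which are no part of the job. Several things have the shape of the ready_rack; the one meant has the colours described above.

How it is judged (in metres and radians):
On the way, in this order (a step that is already met when the one before it is completed fails the run):
1. the stone's shank is in the bore of the sleeve, which still stands in the steel block (z of stone_point in the frame of sleeve between 0.02 and 0.052 m and angle between the z axis of stone_point and the z axis of sleeve, either way round below 0.12 rad and horizontal distance between sleeve and seat_block below 0.008 m and height (world z) of sleeve below 0.02 m), for 0.1 s.
2. the sleeve hangs from the stone by the taper alone, at least 20 mm clear above the block's top, the fingers not touching the sleeve (z of stone_point in the frame of sleeve between 0.02 and 0.05 m and angle between the z axis of stone_point and the z axis of sleeve, either way round below 0.12 rad and height (world z) of sleeve above 0.06 m and contact force between the fingers and sleeve below 0.2 N and angle between sleeve's own z axis and vertical below 0.25 rad), for 0.5 s.
At the end, for the whole second after the job is handed in: The sleeve stands at rest in the rack's hole, on its floor (within 5 mm) and upright (within 0.12 rad), with the stone still seated in it: shank tip less than 50 mm above the sleeve's underside and in line with the sleeve within 0.12 rad (z of stone_point in the frame of sleeve between 0.02 and 0.05 m and angle between the z axis of stone_point and the z axis of sleeve, either way round below 0.12 rad and horizontal distance between sleeve and ready_rack below 0.01 m and height (world z) of sleeve between 0.005 and 0.015 m and angle between sleeve's own z axis and vertical below 0.12 rad and linear speed of each of sleeve, stone_point below 0.02 m/s); the robot touches nothing.
It fails at once if the sleeve is pressed into the block or onto the rack with more than 55 N, the weight included (contact force between sleeve and seat_block above 55 N or contact force between sleeve and ready_rack above 55 N).
It fails at once if any of the other things is moved more than 30 mm (distance of any of ball_point, washer, mould_stub, paste_jar, spanner, bench_brush, casting from where it was at the start of the episode above 0.03 m).
It also fails if it takes over 64 s, if anything falls off the work surface, if the arm or the gripper's body presses on something with over 40 N, if the wrist force passes 120 N, or if a joint passes its speed limit or range.

### The arm

A 6-joint arm with a two-finger parallel gripper is mounted at the origin on the work surface. World frame = base frame: x ahead of the robot, y to its left, z up, the work surface at z = 0. Lengths are in m, angles in degrees, forces in N, time in s.
With the tool pointing down it reaches from about 0.375 to 0.925 m from the base axis. Payload 5.7 kg.
Tool frame: the origin (TCP) lies at the very end of the fingers, on their centre line; the grasp point (between the pads) lies arm.grip_depth behind it (arm.grip_depth is the distance from the TCP to the grasp point, in m); z points along the fingers, y is the line along which they close (so a half turn about z gives the same grasp; the last joint's range is limited). The gripper opens to 85 mm and grips with 20 to 120 N. Pads are 22 mm wide; open, the fingers measure 114 mm over their backs; the gripper's body (76 mm by 85 mm) begins 54 mm behind the grasp point. The pads swing forward as they close: fully open they stand 13 mm farther back than shut.
Start: joints at [-79.36, 20.558, 86.54, -0, 72.909, -6.595], TCP at [0.178, -0.573, 0.193] pointing down, gripper open.
Joint ranges: [-170.27, 170.27], [-57.76, 135], [12.27, 136.19], [-55.21, 235.2], [11.17, 155.16], [-170.74, 170.74]. Speed limits (degrees/s): [136.94, 136.94, 180, 180, 180, 180].

### API

Orientations are given as a 3x3 rotation matrix whose columns are the frame's x, y, z axes.
In Python, from cell import arm, optics gives the robot as it stands. The module is installed in compiled form; this text tells all that it offers.
- The arm moves only by the tool arm_command, never from a script. Its argument "deltas" is a list of rows, each a list of 7 numbers: the shift along the tool's x, y, z in units of 50 mm (1.0 is 50 mm), then the turn, a rotation vector about the tool's x, y, z in units of 5 degrees (1.0 is 5 degrees), then the finger opening in mm, from 0 to 85.4. A call has 1 to 5 rows; each row shifts and turns the commanded pose from where the row before left it, along the tool's axes as they then stand; what a row does not reach is not made up. A row lasts 1/8 s, in which the tool goes at most 62.5 mm and 10.7 degrees, less where a joint would pass 70% of its speed; a pose out of reach is approached as far as the arm can. A call is refused whole if a number of a shift passes 1 or a number of a turn 1, either way. A call with a gripper value outside its range is refused whole. The fingers move at their own pace and stop on an object; "force" is the grip in N (left out, the last holds). Time passes only in rows, so rows that do not move let the fingers close. It gives the time, the measured TCP pose, the force, the opening and the grip force at its end, in the units of the state.
- arm.state(): the state, without advancing time (a new reading comes with each control period).
- optics.get_image(name): name is "scene" or "top" or "wrist"; returns the picture (400x640x3 uint8, red, green, blue); there is no depth.
- optics.camera_model(name): a dict with "mtx" (3x3 intrinsics, pixels), "T" (4x4, takes a point from camera to world coordinates); the wrist camera has in their place "tool_from_camera" (4x4, takes a point from camera to tool coordinates, whose origin is the TCP and whose axes are the flange's). Camera axes: x right, y up, looking along -z (the intrinsics and any distortion apply to the point x, -y, -z); pixel columns grow to the right and rows downward; lengths in m; the calibration is good to about 2 mm. The wrist camera is an equidistant fisheye: a pixel r from the principal point sees the ray r / f radians off the axis. A picture is of the moment at which its call begins: read the wrist's pose just before it. camera_model takes no time and is no camera call.
- arm.hand_in(): hands the job in; it is judged then, once.
The state is a dict: "clock": time; "q": joint angles; "dq": joint speeds; "joint_torque": joint torques, N m; "ee_pos": TCP position; "tool_rot": TCP orientation; "contact_force": force on the tool from outside, world axes, zero at the start; "moment": the same for the moment, N m; "finger_gap": finger opening in m; "grasp_force": force on a finger pad.
Only numpy, scipy, OpenCV 4.12 (cv2) and the standard library are available. Lean on these libraries where they do the work, as an engineer would, in place of code of your own. Each camera call takes 0.05 s, during which the arm holds its last target. There are 200 camera calls.

## Working session

There is one attempt and no reset: what is moved stays moved. The work goes in short steps, Python scripts to look and compute and a tool call to move; the robot and the scene stay as the last step left them, time stands still between calls to the robot, and variables do not carry over. Pictures are saved under pics/ and viewed, at most 10 in all, crops included, and the job is handed in when it is done.

Besides the shell and the picture viewer there is one more tool, called after ">>>" as name([rows], argument=value, ...), one row to a line, values as JSON. arm_command: Moves the arm, as the interface text tells. Its arguments: {"type":"object","properties":{"deltas":{"type":"array"},"force":{"type":"number"}},"required":["deltas"]}

```bash
mkdir -p pics; ls
cat > h.py <<'E'
import numpy as np, cv2
from cell import arm, optics
def grab(n,f):
    im=optics.get_image(n); cv2.imwrite(f'pics/{f}.png',im[:,:,::-1]); return im
def ray(n,uv):
    m=optics.camera_model(n); K=np.array(m['mtx']);T=np.array(m['T'])
    d=np.array([(uv[0]-K[0,2])/K[0,0],-(uv[1]-K[1,2])/K[1,1],-1.])
    return T[:3,3],T[:3,:3]@d
def onplane(n,uv,z):
    o,d=ray(n,uv); return (o+d*(z-o[2])/d[2]).round(4)
def tri(a,ua,b,ub):
    o1,d1=ray(a,ua);o2,d2=ray(b,ub); A=np.c_[d1,-d2]; s=np.linalg.lstsq(A,o2-o1,rcond=None)[0]
    p,q=o1+s[0]*d1,o2+s[1]*d2; return ((p+q)/2).round(4),np.linalg.norm(p-q).round(4)
E
python3 - <<'E'
from h import *
a=grab('scene','s0');b=grab('top','t0');print(arm.state());print(optics.camera_model('top'),optics.camera_model('scene'),optics.camera_model('wrist'),arm.grip_depth)
E
```

```text
pics
{'clock': 0.1, 'q': array([-7.93602022e+01,  2.05933076e+01,  8.65938105e+01, -1.71166673e-03,
        7.29092370e+01, -6.59673058e+00]), 'dq': array([-0.03214046, -0.18710597, -0.06970451,  0.01844667, -0.10001968,
       -0.13562874]), 'joint_torque': array([ 3.49077925e-05, -5.28650808e+01, -2.79349530e+01, -1.88291951e-04,
        5.02933879e-03,  1.53723954e-05]), 'ee_pos': array([ 0.17762298, -0.57238042,  0.19183611]), 'tool_rot': array([[ 9.55087062e-01,  2.96325143e-01, -3.38565471e-04],
       [ 2.96325290e-01, -9.55085655e-01,  1.64752729e-03],
       [ 1.64844733e-04, -1.67385751e-03, -9.99998586e-01]]), 'contact_force': array([0.70606208, 0.0070647 , 0.26831774]), 'moment': array([ 0.01804131,  0.00797345, -0.01047071]), 'grasp_force': 0.0, 'finger_gap': 0.08551213178036648}
{'mtx': array([[373.45082554,   0.        , 319.89748836],
       [  0.        , 373.45082554, 192.89347085],
       [  0.        ,   0.        ,   1.        ]]), 'T': array([[-0.00513428,  0.99668001, -0.08125639,  0.43155602],
       [-0.99986143, -0.00640344, -0.0153663 , -0.05473678],
      
[... 363 characters left out ...]
966,  0.28431996, -0.40614942, -0.41584438],
       [-0.00895182,  0.8280765 ,  0.56054364,  0.6252916 ],
       [ 0.        ,  0.        ,  0.        ,  1.        ]])} {'mtx': array([[309.70691629,   0.        , 315.75042267],
       [  0.        , 309.70691629, 204.53161365],
       [  0.        ,   0.        ,   1.        ]]), 'tool_from_camera': array([[-3.19466829e-04,  9.47773403e-01,  3.18944312e-01,
         8.13508969e-02],
       [ 9.99999911e-01,  3.91079748e-04, -1.60492540e-04,
         1.28202700e-03],
       [-2.76843222e-04,  3.18944232e-01, -9.47773443e-01,
        -1.81383400e-01],
       [ 0.00000000e+00,  0.00000000e+00,  0.00000000e+00,
         1.00000000e+00]])} 0.0187
```

View pics/s0.png

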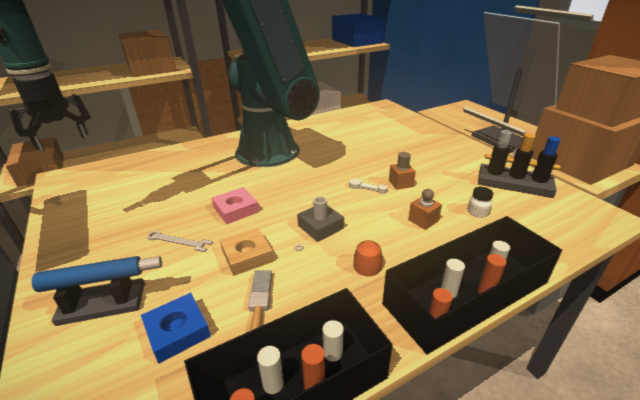

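View pics/t0.png

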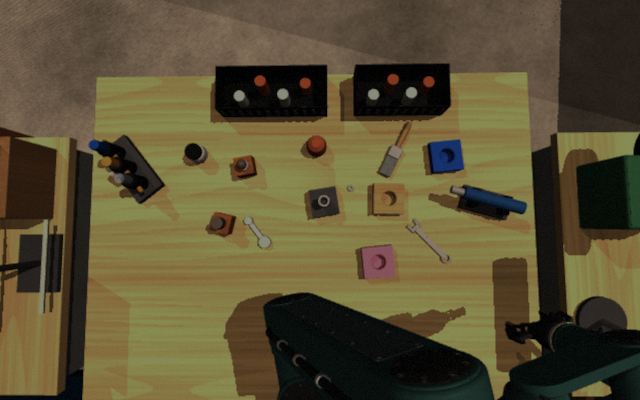

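The scene view shows the cylindrical stone's stand at (403,168), the ball stand at (427,208), the block with sleeve at (321,215) and the pale rack at (247,250). In the top view they are at (221,222), (244,167), (323,202) and (389,199), and the washer is at (349,188).

Run:
```python
from h import *
print('stone top',tri('top',(217.5,223.5),'scene',(403.5,155)),onplane('top',(217.5,223.5),.106))
print('sleeve mouth',tri('top',(323,201),'scene',(320,200)),onplane('top',(323,201),.09))
print('rack',onplane('top',(389,199),.036),onplane('scene',(247,246),.036),onplane('scene',(247,246),.036))
print('rack2',tri('top',(389,199),'scene',(247,246)))
print('ball',onplane('top',(242,166),.1)); print('washer',onplane('top',(349,188),0))
a=cv2.imread('pics/s0.png');b=cv2.imread('pics/t0.png')
c=np.hstack([cv2.resize(a[140:240,370:470],None,fx=4,fy=4,interpolation=2),cv2.resize(b[150:250,200:300],None,fx=4,fy=4,interpolation=2)])
cv2.imwrite('pics/c0.png',c)
```

```text
stone top (array([0.4338, 0.2833, 0.101 ]), np.float64(0.0041)) [0.4327 0.2801 0.106 ]
sleeve mouth (array([ 0.5018, -0.0458,  0.0867]), np.float64(0.0011)) [ 0.5013 -0.0463  0.09  ]
rack [ 0.5098 -0.2619  0.036 ] [ 0.52   -0.2574  0.036 ] [ 0.52   -0.2574  0.036 ]
rack2 (array([ 0.5114, -0.2593,  0.0302]), np.float64(0.0077))
ball [0.6125 0.2076 0.1   ]
washer [ 0.5502 -0.1339  0.    ]
```

View pics/c0.png

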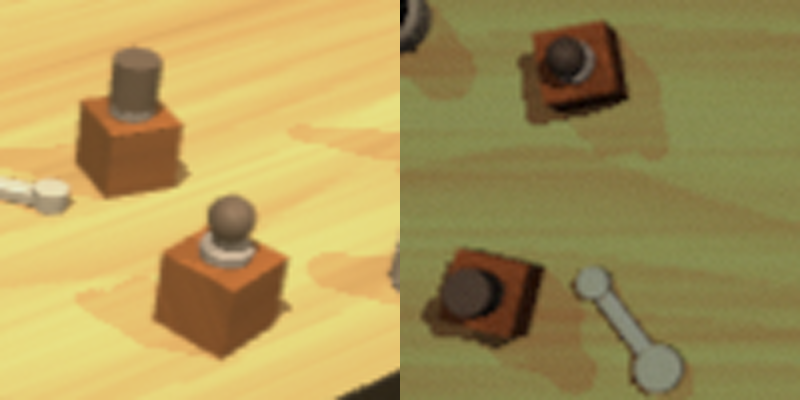

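The crop confirms the cylindrical stone is in the left stand of the scene view, at the lower left of the top crop. I'll move over the rack and measure with the wrist camera.

>>> arm_command([
  [0.82, -0.4, -0.1, 0, 0, 0, 85],
  [0.82, -0.4, -0.1, 0, 0, 0, 85],
  [0.82, -0.4, -0.1, 0, 0, 0, 85],
  [0.82, -0.4, -0.1, 0, 0, 0, 85],
  [0.82, -0.4, -0.1, 0, 0, 0, 85],
])

```text
clock: 0.72
ee_pos: [0.3447, -0.4154, 0.2174]
tool_rot: [[0.955, 0.296, -0.0], [0.296, -0.955, 0.001], [-0.0, -0.001, -1.0]]
contact_force: [0.4, -0.6, -0.3]
finger_gap: 0.085
grasp_force: 0.0
```

>>> arm_command([
  [0.82, -0.4, -0.1, 0, 0, 0, 85],
  [0.82, -0.4, -0.1, 0, 0, 0, 85],
  [0.82, -0.4, -0.1, 0, 0, 0, 85],
  [0.5, -0.3, 0, 0, 0, 0, 85],
  [0, 0, 0, 0, 0, 0, 85],
])

```text
clock: 1.35
ee_pos: [0.4639, -0.2996, 0.2322]
tool_rot: [[0.954, 0.299, -0.0], [0.299, -0.954, 0.001], [-0.0, -0.001, -1.0]]
contact_force: [-0.2, -0.5, -0.4]
finger_gap: 0.0849
grasp_force: 0.0
```

```bash
cat >> h.py <<'E'
def wmodel():
    s=arm.state(); m=optics.camera_model('wrist'); X=np.eye(4);X[:3,:3]=s['tool_rot'];X[:3,3]=s['ee_pos']
    return X@np.array(m['tool_from_camera']),np.array(m['mtx'])
def wray(M,uv):
    T,K=M; x=(uv[0]-K[0,2])/K[0,0]; y=(uv[1]-K[1,2])/K[1,1]; r=np.hypot(x,y); s=np.sin(r)/max(r,1e-9)
    return T[:3,3],T[:3,:3]@np.array([x*s,-y*s,-np.cos(r)])
def wplane(M,uv,z):
    o,d=wray(M,uv); return (o+d*(z-o[2])/d[2]).round(4)
def wproj(M,p):
    T,K=M; c=T[:3,:3].T@(np.asarray(p)-T[:3,3]); h=np.hypot(c[0],c[1]); r=np.arctan2(h,-c[2])
    return np.array([K[0,2]+K[0,0]*r*c[0]/h,K[1,2]-K[1,1]*r*c[1]/h]).round(1)
def wtri(Ms,uvs):
    A=np.zeros((3,3));b=np.zeros(3);R=[wray(M,u) for M,u in zip(Ms,uvs)]
    for o,d in R:
        d=d/np.linalg.norm(d);P=np.eye(3)-np.outer(d,d);A+=P;b+=P@o
    p=np.linalg.solve(A,b); return p.round(4),[np.linalg.norm(np.cross(p-o,d)/np.linalg.norm(d)).round(4) for o,d in R]
def wgrab(f):
    M=wmodel(); im=grab('wrist',f); np.savez(f'pics/{f}.npz',T=M[0],K=M[1]); return M,im
def load(f):
    z=np.load(f'pics/{f}.npz'); return (z['T'],z['K']),cv2.imread(f'pics/{f}.png')
E
python3 - <<'E'
from h import *
M,im=wgrab('w1');s=arm.state();print(s['clock'],s['ee_pos'],s['tool_rot'][:,0],s['q'])
for n,p in dict(rack=(.511,-.26,.036),sl=(.502,-.046,.09),stone=(.434,.281,.106)).items(): print(n,wproj(M,p))
E
```

```text
1.4 [ 0.46305988 -0.3006616   0.23222942] [ 9.54501104e-01  2.98206394e-01 -7.67679352e-04] [-4.01491084e+01  1.46687368e+01  8.93732122e+01 -2.08298487e-02
  7.60081873e+01  3.25060367e+01]
rack [295.2 124.2]
sl [118.9  92. ]
stone [-23.2 109.2]
```

View pics/w1.png

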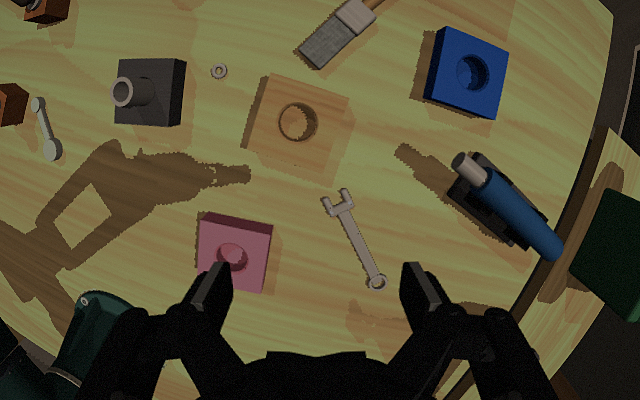

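The wrist view shows the rack hole at about (298,122), the sleeve mouth at (122,91) and the washer at (219,71). I'll move on for a second view.

>>> arm_command([
  [0.3, -0.95, 0, 0, 0, 0, 85],
  [0.3, -0.95, 0, 0, 0, 0, 85],
  [0.3, -0.95, 0, 0, 0, 0, 85],
  [0.3, -0.95, 0, 0, 0, 0, 85],
  [0, 0, 0, 0, 0, 0, 85],
])

```text
clock: 2.02
ee_pos: [0.4628, -0.1003, 0.2324]
tool_rot: [[0.954, 0.299, -0.001], [0.299, -0.954, 0.001], [-0.001, -0.001, -1.0]]
contact_force: [-0.2, -1.0, -0.5]
finger_gap: 0.0853
grasp_force: 0.0
```

Run:
```python
from h import *
M,im=wgrab('w2');s=arm.state();print(s['clock'],s['ee_pos'])
for n,p in dict(rack=(.511,-.26,.036),sl=(.502,-.046,.09),stone=(.434,.281,.106)).items(): print(n,wproj(M,p))
```

```text
2.075 [ 0.46342245 -0.10201496  0.23252731]
rack [441.4 172.7]
sl [276.2 130.7]
stone [ 38.7 128.1]
```

>>> arm_command([
  [0.3, -0.95, 0, 0, 0, 0, 85],
  [0.3, -0.95, 0, 0, 0, 0, 85],
  [0.3, -0.95, 0, 0, 0, 0, 85],
  [0.3, -0.95, 0, 0, 0, 0, 85],
  [0, 0, 0, 0, 0, 0, 85],
])

```text
clock: 2.7
ee_pos: [0.4657, 0.098, 0.2326]
tool_rot: [[0.954, 0.298, 0.0], [0.298, -0.954, 0.0], [0.0, -0.0, -1.0]]
contact_force: [-0.1, -1.0, 0.6]
finger_gap: 0.085
grasp_force: 0.0
```

Run:
```python
from h import *
M,im=wgrab('w3');s=arm.state();print(s['clock'],s['ee_pos'])
for n,p in dict(rack=(.511,-.26,.036),sl=(.502,-.046,.09),stone=(.434,.281,.106)).items(): print(n,wproj(M,p))
a=cv2.imread('pics/w2.png')
cv2.imwrite('pics/c1.png',np.vstack([cv2.resize(a[:290],None,fx=1,fy=1),im[:290,:,::-1]]))
```

```text
2.75 [0.46565922 0.09646628 0.23250241]
rack [538.3 215.1]
sl [443.4 188.6]
stone [149.6 165. ]
```

View pics/c1.png

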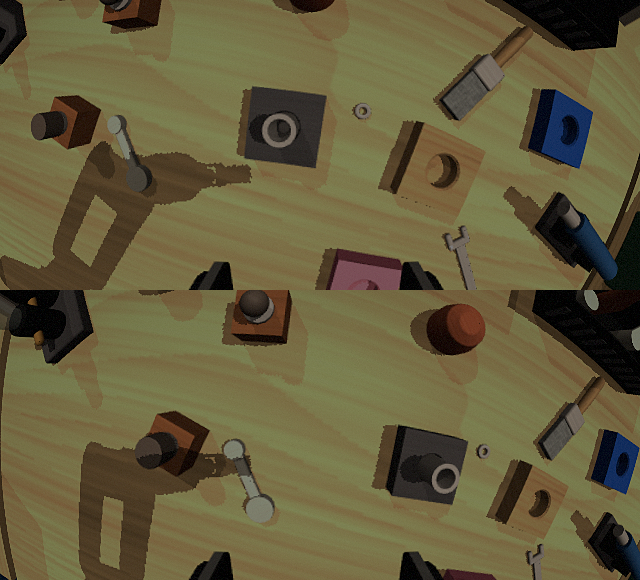

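Upper half, w2: sleeve mouth at about (280,129), rack hole (443,170), stone (45,124). Lower half, w3: stone top at about (152,162), sleeve mouth (445,188). I'll fit ellipses to refine these.

```bash
cat >> h.py <<'E'
def ell(im,c,h,lo,hi,sz=None):
    """ellipse of the blob nearest crop centre with grey in [lo,hi]; im BGR; returns centre px, axes, crop"""
    x,y=int(c[0])-h,int(c[1])-h; cr=im[max(y,0):y+2*h,max(x,0):x+2*h]; x,y=max(x,0),max(y,0)
    big=cv2.resize(cr,None,fx=8,fy=8,interpolation=cv2.INTER_CUBIC); g=cv2.GaussianBlur(cv2.cvtColor(big,6),(0,0),4)
    m=cv2.inRange(g,lo,hi); cs,_=cv2.findContours(m,cv2.RETR_CCOMP,cv2.CHAIN_APPROX_NONE)
    out=[]
    for k in cs:
        if len(k)<60: continue
        hull=cv2.convexHull(k)
        e=cv2.fitEllipse(hull if len(hull)>5 else k); d=np.hypot(e[0][0]-8*h,e[0][1]-8*h)
        if d<5*h: out.append((d,e,cv2.contourArea(k)/(np.pi*e[1][0]*e[1][1]/4+1e-6)))
    out.sort(key=lambda t:t[0])
    return [(np.round([(e[0][0]+.5)/8-.5+x,(e[0][1]+.5)/8-.5+y],2),np.round([e[1][0]/8,e[1][1]/8],1),round(f,2),e) for d,e,f in out[:4]],big
E
python3 - <<'E'
from h import *
tiles=[]
for n,c,k in [('w1',(122,92),'s'),('w2',(280,129),'s'),('w3',(445,188),'s'),('w1',(298,122),'r'),('w2',(443,171),'r'),('w3',(540,213),'r')]:
    M,im=load(n); h=20
    lo,hi=(125,255) if k=='s' else (105,255)
    x,y=c[0]-h,c[1]-h; g=cv2.cvtColor(im[y:y+40,x:x+40],6)
    print(n,k,np.percentile(g,[5,25,50,75,90,98]))
    tiles.append(cv2.resize(im[y:y+40,x:x+40],None,fx=6.5,fy=6.5,interpolation=2))
cv2.imwrite('pics/c2.png',np.vstack([np.hstack(tiles[:3]),np.hstack(tiles[3:])]))
E
```

```text
w1 s [ 30.  47.  59. 119. 123. 128.]
w2 s [ 19.   38.   47.5  99.  113.  117. ]
w3 s [ 21.  36.  45. 112. 119. 122.]
w1 r [ 45.  61.  97. 106. 111. 114.]
w2 r [ 25.  52.  94. 101. 104. 108.]
w3 r [ 24.    59.75  96.   100.   103.   118.  ]
```

View pics/c2.png

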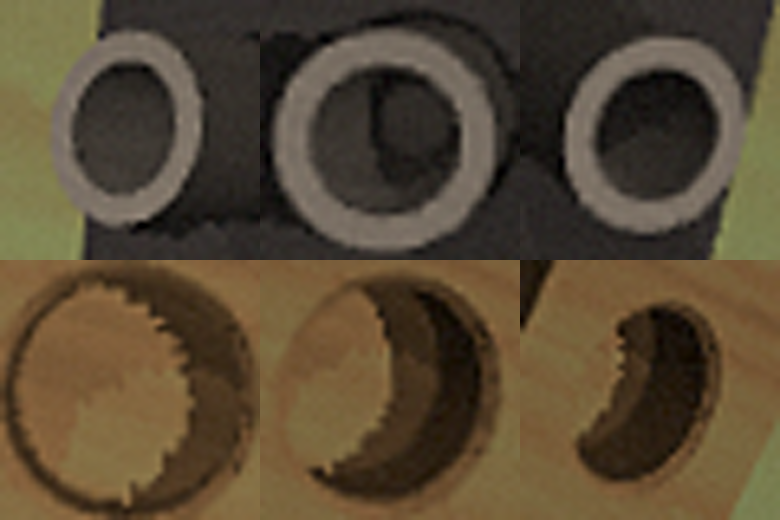

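The tiles show the mouth rings clearly. The rack hole's rim centres are at about (298,122) in w1 and (443,170.6) in w2.

Run:
```python
from h import *
Ms=[load(n)[0] for n in('w1','w2','w3')]
us=[]
for n,c in [('w1',(122,92)),('w2',(280,129)),('w3',(445,188))]:
    r,_=ell(load(n)[1],c,20,0,80)
    r=[e for e in r if 15<e[1].mean()<32 and abs(e[2]-1)<.1]; print(n,[e[:3] for e in r]); us.append(r[0][0])
print('mouth',wtri(Ms,us),[wplane(M,u,.09) for M,u in zip(Ms,us)])
ur=[(297.5,121.5),(442.5,170.1)]
print('rack',wtri(Ms[:2],ur),[wplane(M,u,.036) for M,u in zip(Ms,ur)])
print('stone', wtri(Ms[1:],[(42,125),(151,162)]),wplane(Ms[2],(151,162),.106))
print(arm.state()['ee_pos'])
```

```text
w1 [(array([120.65,  91.08]), array([15.8, 20.9]), 0.98)]
w2 [(array([278.87, 130.05]), array([23.7, 23.8]), 0.98)]
w3 [(array([445.43, 188.07]), array([18.9, 21.3]), 0.99)]
mouth (array([ 0.5034, -0.0484,  0.0897]), [np.float64(0.0001), np.float64(0.0001), np.float64(0.0001)]) [array([ 0.5035, -0.0485,  0.09  ]), array([ 0.5035, -0.0485,  0.09  ]), array([ 0.5034, -0.0482,  0.09  ])]
rack (array([ 0.5147, -0.2616,  0.0329]), [np.float64(0.0001), np.float64(0.0001)]) [array([ 0.5149, -0.2617,  0.036 ]), array([ 0.5148, -0.2601,  0.036 ])]
stone (array([0.4358, 0.2842, 0.0972]), [np.float64(0.0009), np.float64(0.0009)]) [0.4379 0.2798 0.106 ]
[0.46565922 0.09646628 0.23250241]
```

>>> arm_command([
  [0.14, -0.92, 0.16, 0, 0, 0, 85],
  [0.14, -0.92, 0.16, 0, 0, 0, 85],
  [0.14, -0.92, 0.16, 0, 0, 0, 85],
  [0.14, -0.92, 0.16, 0, 0, 0, 85],
  [0, 0, 0, 0, 0, 0, 85],
])

```text
clock: 3.38
ee_pos: [0.438, 0.2813, 0.1999]
tool_rot: [[0.955, 0.297, -0.001], [0.297, -0.955, -0.001], [-0.001, 0.0, -1.0]]
contact_force: [0.8, -0.6, 0.6]
finger_gap: 0.0851
grasp_force: 0.0
```

Run:
```python
from h import *
M,im=wgrab('w4');s=arm.state();print(s['clock'],s['ee_pos'],s['q'])
print(wproj(M,(.4358,.2842,.106)),wproj(M,s['ee_pos']))
u=wproj(M,(.437,.282,.106)).astype(int);b=im[:,:,::-1]
print([ (e[:3]) for e in ell(b.copy(),u,50,0,70)[0]])
c=cv2.resize(b[max(u[1]-75,0):u[1]+75,max(u[0]-100,0):u[0]+100],None,fx=4,fy=4);cv2.imwrite('pics/c4.png',c);print(u)
```

```text
3.425 [0.43819543 0.27992871 0.20015067] [ 2.50069654e+01  1.35819711e+01  9.56802844e+01 -6.64392208e-02
  7.07892392e+01  9.77810536e+01]
[310.6 194.1] [315.8 235. ]
[(array([305.07, 175.88]), array([72.9, 89.6]), 0.75), (array([314.84, 161.9 ]), array([ 7. , 18.9]), 0.59), (array([313.62, 161.79]), array([1.3, 3.8]), 0.49)]
[313 193]
```

View pics/c4.png

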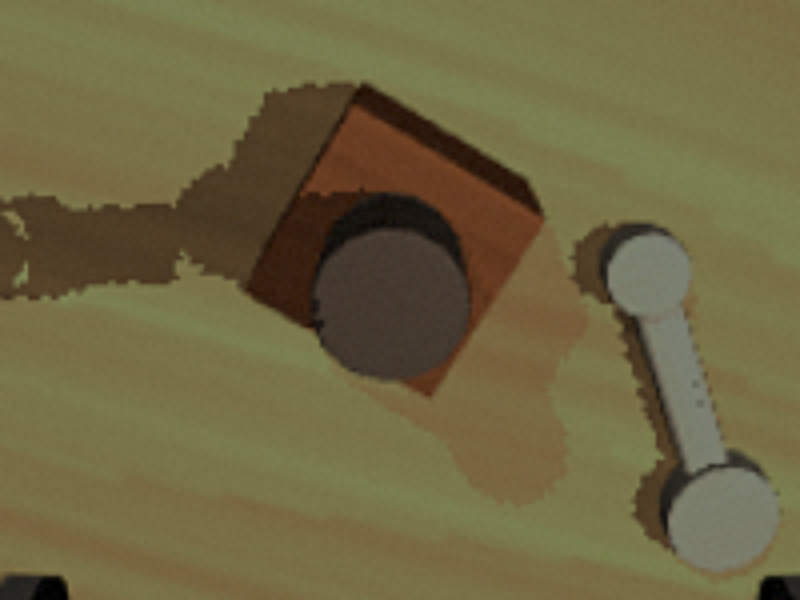

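The crop shows the head's top disc centred at crop (391,304), which is full-image (310.6,193.8). The stand and the casting are both clear of the fingers.

Run:
```python
from h import *
M3,a=load('w3');M4,b=load('w4');u=(310.5,193.6)
# top disc in w3 by left/right colour: print narrow-threshold blobs
for lo,hi in((45,62),(48,60),(50,66)): print(lo,[e[:3] for e in ell(a,(151,162),28,lo,hi)[0] if e[1].mean()>15],[e[:3] for e in ell(b,(310,193),40,lo,hi)[0] if e[1].mean()>15])
print(a[155:170,145:158].mean((0,1)))
p=wplane(M4,u,.106);print(p,wtri([M3,M4],[(151,162),u]))
s=arm.state();print(s['ee_pos'],((s['tool_rot'].T@(np.array([p[0],p[1],.0675])-s['ee_pos']))/.05).round(2))
```

```text
45 [(array([152.7, 167.2]), array([53.2, 69.9]), 0.26)] [(array([300.79, 183.22]), array([50. , 76.3]), 0.48)]
48 [(array([160.11, 163.19]), array([42.9, 76.1]), 0.17)] [(array([314.89, 185.19]), array([16.8, 30.7]), 0.47), (array([300.24, 182.34]), array([49.7, 72.4]), 0.46)]
50 [(array([152.28, 170.88]), array([61.1, 68.8]), 0.36)] [(array([304.99, 182.58]), array([54.4, 86.6]), 0.49)]
[38.00512821 46.11794872 56.14358974]
[0.4363 0.2844 0.106 ] (array([0.4346, 0.2839, 0.0981]), [np.float64(0.0006), np.float64(0.0006)])
[0.43819543 0.27992871 0.20015067] [-0.01 -0.1   2.65]
```

>>> arm_command([
  [0, -0.07, 0.8, 0, 0, 0, 85],
  [0, 0, 0.8, 0, 0, 0, 85],
  [0, 0, 0.6, 0, 0, 0, 85],
  [0, 0, 0.42, 0, 0, 0, 85],
  [0, 0, 0, 0, 0, 0, 85],
])

```text
clock: 4.05
ee_pos: [0.4361, 0.2816, 0.0685]
tool_rot: [[0.956, 0.294, -0.003], [0.294, -0.956, -0.002], [-0.003, 0.001, -1.0]]
contact_force: [-0.0, 0.0, 0.4]
finger_gap: 0.085
grasp_force: 0.0
```

>>> arm_command([
  [0, 0, 0, 0, 0, 0, 30],
  [0, 0, 0, 0, 0, 0, 30],
  [0, 0, 0, 0, 0, 0, 30],
  [0, 0, 0, 0, 0, 0, 30],
  [0, 0, 0, 0, 0, 0, 30],
], force=70)

```text
clock: 4.68
ee_pos: [0.4363, 0.2847, 0.0698]
tool_rot: [[0.955, 0.297, 0.0], [0.297, -0.955, 0.0], [0.0, -0.0, -1.0]]
contact_force: [-0.6, -0.4, -0.4]
finger_gap: 0.03
grasp_force: 0.0
```

The fingers reached 30 mm with no grip force, so I'll look.

Run:
```python
from h import *
M,im=wgrab('w5');s=arm.state();print(s['clock'],s['ee_pos'],s['finger_gap'],s['grasp_force'])
b=im[:,:,::-1];sc=optics.get_image('scene')[:,:,::-1]
c=np.hstack([cv2.resize(b[100:400,140:490],(400,343)),cv2.resize(sc[120:240,340:480],(400,343))]);cv2.imwrite('pics/c5.png',c)
```

```text
4.725 [0.43623125 0.2847287  0.06973413] 0.029794178295386484 0.0
```

View pics/c5.png

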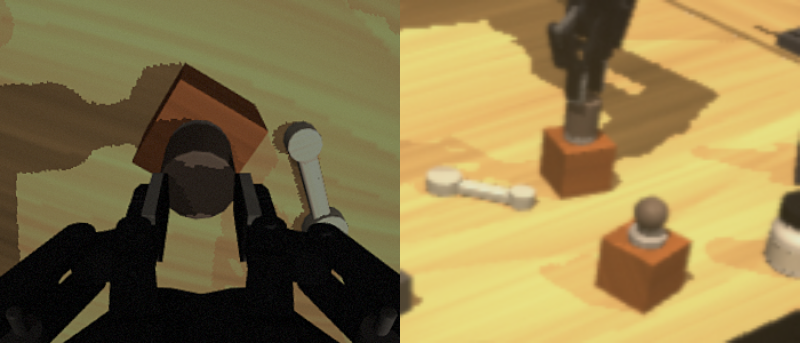

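The wrist crop shows the stone between the pads, which look level with its edges, so they may be only just touching. I'll command a tighter opening.

>>> arm_command([
  [0, 0, 0, 0, 0, 0, 10],
  [0, 0, 0, 0, 0, 0, 10],
  [0, 0, 0, 0, 0, 0, 10],
], force=70)

```text
clock: 5.15
ee_pos: [0.4363, 0.2846, 0.0696]
tool_rot: [[0.955, 0.296, -0.0], [0.296, -0.955, 0.0], [-0.0, -0.0, -1.0]]
contact_force: [-0.2, -0.4, -0.4]
finger_gap: 0.0098
grasp_force: 0.0
```

Run:
```python
from h import *
M5,_=load('w5');print([wproj(M5,(.4363,.2844,z)) for z in(.06,.07,.098,.106)])
M,im=wgrab('w6');s=arm.state();print(s['ee_pos'],s['finger_gap'],s['grasp_force'],s['q'])
b=im[:,:,::-1];sc=optics.get_image('scene')[:,:,::-1]
c=np.hstack([cv2.resize(b[100:400,140:490],(400,343)),cv2.resize(sc[120:220,350:470],(400,343))]);cv2.imwrite('pics/c6.png',c)
```

```text
[array([314.3, 228.7]), array([314.2, 234.8]), array([314. , 255.2]), array([313.9, 262.2])]
[0.43623802 0.28458693 0.06961616] 0.00982996698876826 0.0 [2.55115187e+01 2.27050309e+01 1.04022886e+02 9.53530730e-03
 5.32761533e+01 9.82732485e+01]
```

View pics/c6.png

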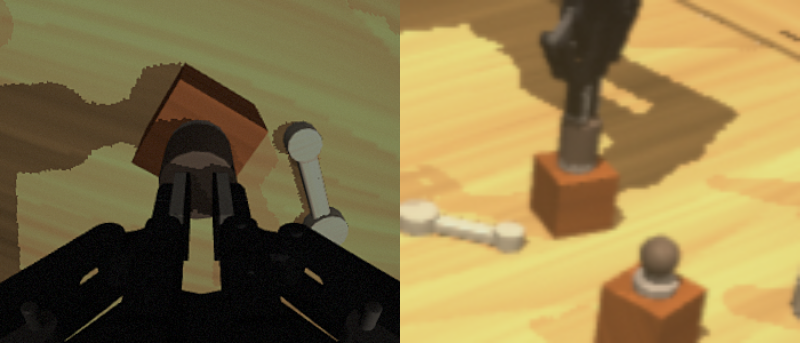

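The closed fingers sit above the stone's top, in both the wrist crop (tips at row 173) and the scene crop (at the top of the head). So the physical tips must be well short of the nominal TCP, and I'll estimate by how much.

Run:
```python
from h import *
m=optics.camera_model('wrist');T=np.array(m['tool_from_camera']);M=(T,np.array(m['mtx']))
print('pred tips (x,z) gap10/30/85 cols+row')
for g in(.010,.030,.085):
  for z in (0,-.02,-.04,-.06): print(g,z,[wproj(M,(x,y,z)).tolist() for x in(-.011,.011) for y in(-g/2,g/2)])
o,d=ray('scene',(404,156));M6,_=load('w6');o2,d2=wray(M6,(315,251));A=np.c_[d,-d2];s=np.linalg.lstsq(A,o2-o,rcond=None)[0];print(o+s[0]*d,o2+s[1]*d2)
for n in('w1','w5','w6'):
  b=cv2.cvtColor(load(n)[1],6)
  print(n); [print(r,''.join('#' if v<22 else ('+' if v<45 else '.') for v in b[r,220:412:2])) for r in range(240,292,5)]
```

```text
pred tips (x,z) gap10/30/85 cols+row
0.01 0 [[306.1, 249.8], [321.4, 249.8], [305.7, 218.6], [321.6, 218.6]]
0.01 -0.02 [[305.2, 265.0], [322.0, 265.0], [304.7, 231.3], [322.3, 231.3]]
0.01 -0.04 [[304.1, 283.2], [322.6, 283.2], [303.4, 247.0], [323.0, 247.0]]
0.01 -0.06 [[302.8, 305.4], [323.4, 305.4], [301.8, 266.6], [324.0, 266.7]]
0.03 0 [[290.9, 249.8], [336.6, 249.8], [289.8, 218.6], [337.5, 218.6]]
0.03 -0.02 [[288.5, 264.8], [338.7, 264.9], [287.1, 231.2], [339.8, 231.3]]
0.03 -0.04 [[285.6, 283.0], [341.1, 283.0], [283.8, 246.9], [342.6, 246.9]]
0.03 -0.06 [[282.2, 305.1], [344.0, 305.1], [279.7, 266.4], [346.1, 266.5]]
0.085 0 [[249.9, 249.2], [377.8, 249.2], [247.1, 218.4], [380.4, 218.4]]
0.085 -0.02 [[243.7, 263.9], [383.7, 264.0], [240.1, 230.8], [387.0, 230.8]]
0.085 -0.04 [[236.3, 281.5], [390.7, 281.6], [231.7, 246.0], [395.0, 246.0]]
0.085 -0.06 [[227.6, 302.8], [398.9, 303.0], [221.4, 264.8], [404.8, 264.9]]
[0.43871028 0.28405211 0.09991194] [0.43977032 0.28474281 0.09928742]
w1
240 ..................................................................................
[... 2552 characters left out ...]
............................+#####+++++###++#++++++##++++++###+...............................
265 ..............................######+++++#####+#+++++##++.+++######..........................+..
270 .............................######++++++###+####+#++###++++.######+..........................+.
275 .............................######++++.+###++##+++++###++++++######............................
280 ............................#######++++++####+####+#####++++++#######..........................+
285 ...........................#######+++++++###+..+##+++###++++++#######+..........................
290 ...........................##########+.+####+..++....###+..+##########........................++
```

The tips end about 43 mm behind the nominal TCP: row 252 at x=+11 mm fits z≈-0.045, and the scene cross-check gives about -0.03 to -0.045. I'll open, lower by about 40 mm watching the force, and close again.

>>> arm_command([
  [0, 0, -0.1, 0, 0, 0, 85],
  [0, 0, 0, 0, 0, 0, 85],
  [0, 0, 0, 0, 0, 0, 85],
  [0, 0, 0, 0, 0, 0, 85],
  [0, 0, 0, 0, 0, 0, 85],
])

```text
clock: 5.88
ee_pos: [0.4362, 0.2845, 0.0746]
tool_rot: [[0.955, 0.296, -0.0], [0.296, -0.955, 0.0], [-0.0, -0.0, -1.0]]
contact_force: [-0.4, -0.6, -0.4]
finger_gap: 0.0853
grasp_force: 0.0
```

>>> arm_command([
  [0, 0, 0.3, 0, 0, 0, 85],
  [0, 0, 0.3, 0, 0, 0, 85],
  [0, 0, 0.3, 0, 0, 0, 85],
  [0, 0, 0, 0, 0, 0, 85],
])

```text
clock: 6.38
ee_pos: [0.4348, 0.2839, 0.0278]
tool_rot: [[0.955, 0.296, -0.003], [0.296, -0.955, -0.002], [-0.004, 0.0, -1.0]]
contact_force: [-0.1, -0.1, -0.5]
finger_gap: 0.085
grasp_force: 0.0
```

>>> arm_command([
  [0, 0, 0, 0, 0, 0, 20],
  [0, 0, 0, 0, 0, 0, 20],
  [0, 0, 0, 0, 0, 0, 20],
  [0, 0, 0, 0, 0, 0, 20],
  [0, 0, 0, 0, 0, 0, 20],
], force=70)

```text
clock: 7.0
ee_pos: [0.4368, 0.2849, 0.0305]
tool_rot: [[0.955, 0.296, 0.001], [0.296, -0.955, 0.001], [0.001, -0.0, -1.0]]
contact_force: [-1.2, 0.1, 6.6]
finger_gap: 0.0365
grasp_force: 69.7
```

>>> arm_command([
  [0, 0, -0.4, 0, 0, 0, 20],
  [0, 0, -0.6, 0, 0, 0, 20],
  [0, 0, -0.7, 0, 0, 0, 20],
  [0, 0, -0.6, 0, 0, 0, 20],
  [0, 0, 0, 0, 0, 0, 20],
])

```text
clock: 7.62
ee_pos: [0.438, 0.2854, 0.1467]
tool_rot: [[0.955, 0.296, 0.005], [0.296, -0.955, 0.002], [0.005, -0.001, -1.0]]
contact_force: [0.9, -0.4, -2.4]
finger_gap: 0.0365
grasp_force: 70.2
```

>>> arm_command([
  [-0.1, 0.9, 0, 0, 0, 0, 20],
  [-0.1, 0.9, 0, 0, 0, 0, 20],
  [-0.1, 0.9, 0, 0, 0, 0, 20],
  [-0.1, 0.9, 0, 0, 0, 0, 20],
  [0, 0, 0, 0, 0, 0, 20],
])

```text
clock: 8.25
ee_pos: [0.47, 0.1041, 0.1432]
tool_rot: [[0.956, 0.293, -0.002], [0.293, -0.956, -0.001], [-0.002, 0.0, -1.0]]
contact_force: [-1.0, 0.8, -1.1]
finger_gap: 0.0364
grasp_force: 70.8
```

Run:
```python
from h import *
M,im=wgrab('w7');s=arm.state();print(s['clock'],s['ee_pos'],s['finger_gap'],s['grasp_force'],s['contact_force'])
p=np.array(s['ee_pos']);print([wproj(M,p+[0,0,z]) for z in(-.0225,.0275,.0355,.0755)],wproj(M,(.5034,-.0484,.09)))
cv2.imwrite('pics/c7.png',cv2.resize(im[80:400,200:440,::-1],(450,600)))
```

```text
8.3 [0.46962347 0.105587   0.14331562] 0.03668564999921554 70.81244945526123 [-0.69375601  0.60837391 -1.9988039 ]
[array([311.7, 221.5]), array([310.7, 254.7]), array([310.5, 261.6]), array([309.1, 307.2])] [485.5 220. ]
```

View pics/c7.png

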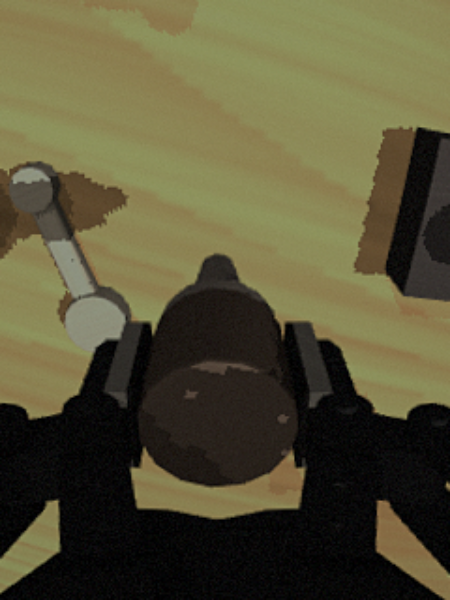

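The stone is held coaxially: its disc centre is at about (317,306) and its tip at about (316,216) in full-image pixels, matching the prediction. I'll go over the sleeve.

>>> arm_command([
  [-0.07, 0.79, 0, 0, 0, 0, 20],
  [-0.07, 0.79, 0, 0, 0, 0, 20],
  [-0.07, 0.79, 0, 0, 0, 0, 20],
  [-0.07, 0.77, 0, 0, 0, 0, 20],
  [0, 0, 0, 0, 0, 0, 20],
])

```text
clock: 8.93
ee_pos: [0.5042, -0.0482, 0.1439]
tool_rot: [[0.956, 0.295, -0.0], [0.295, -0.956, 0.0], [-0.0, -0.0, -1.0]]
contact_force: [-0.4, 1.1, -1.8]
finger_gap: 0.0368
grasp_force: 71.1
```

>>> arm_command([
  [0, 0, 0, 0, 0, 0, 20],
  [0, 0, 0, 0, 0, 0, 20],
])

```text
clock: 9.18
ee_pos: [0.503, -0.0458, 0.1442]
tool_rot: [[0.955, 0.298, -0.001], [0.298, -0.955, 0.001], [-0.001, -0.001, -1.0]]
contact_force: [-0.2, -0.9, -1.9]
finger_gap: 0.0366
grasp_force: 71.1
```

Run:
```python
from h import *
M,im=wgrab('w8');s=arm.state();print(s['clock'],s['ee_pos'],s['tool_rot'].round(4),s['contact_force'])
R=s['tool_rot'];print(((R.T@(np.array([.5034,-.0484,s['ee_pos'][2]])-s['ee_pos']))/.05).round(3), wproj(M,(.5034,-.0484,.09)))
cv2.imwrite('pics/c8.png',cv2.resize(im[130:290,235:395,::-1],(600,600),interpolation=2))
```

```text
9.225 [ 0.50313415 -0.04598012  0.14434747] [[ 9.546e-01  2.978e-01 -8.000e-04]
 [ 2.978e-01 -9.546e-01  6.000e-04]
 [-5.000e-04 -8.000e-04 -1.000e+00]] [ 0.5993339  -0.26974942 -1.80896849]
[-0.009  0.048 -0.   ] [317.4 207.4]
```

View pics/c8.png

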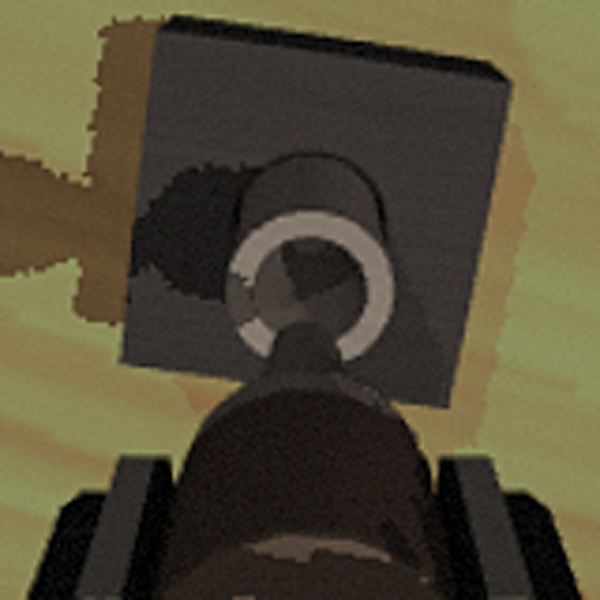

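The sleeve mouth is centred at about (317.7,207.3), as predicted, and the tip is at column 316. That was my 11th picture, one over the limit of 10, so I'll view no more and work from numbers only. Now descending into the bore.

>>> arm_command([
  [-0.01, 0.05, 0.2, 0, 0, 0, 20],
  [0, 0, 0.4, 0, 0, 0, 20],
  [0, 0, 0.4, 0, 0, 0, 20],
  [0, 0, 0.16, 0, 0, 0, 20],
  [0, 0, 0, 0, 0, 0, 20],
])

```text
clock: 9.85
ee_pos: [0.5035, -0.0494, 0.0861]
tool_rot: [[0.955, 0.296, -0.001], [0.296, -0.955, 0.001], [-0.001, -0.001, -1.0]]
contact_force: [0.7, 1.0, -2.6]
finger_gap: 0.0365
grasp_force: 70.7
```

>>> arm_command([
  [0, 0, 0, 0, 0, 0, 20],
  [0, 0, 0, 0, 0, 0, 20],
])

```text
clock: 10.1
ee_pos: [0.5041, -0.0498, 0.0871]
tool_rot: [[0.955, 0.296, 0.001], [0.296, -0.955, 0.0], [0.001, 0.0, -1.0]]
contact_force: [-0.6, 1.9, -1.0]
finger_gap: 0.0365
grasp_force: 70.6
```

>>> arm_command([
  [-0.01, -0.02, 0.04, 0, 0, 0, 20],
  [0, 0, 0.04, 0, 0, 0, 20],
  [0, 0, 0.04, 0, 0, 0, 20],
  [0, 0, 0, 0, 0, 0, 20],
])

```text
clock: 10.6
ee_pos: [0.5032, -0.049, 0.0805]
tool_rot: [[0.955, 0.296, 0.0], [0.296, -0.955, 0.0], [0.0, -0.0, -1.0]]
contact_force: [0.5, 1.1, -2.2]
finger_gap: 0.0367
grasp_force: 70.6
```

>>> arm_command([
  [0, 0, 0.03, 0, 0, 0, 20],
  [0, 0, 0.03, 0, 0, 0, 20],
  [0, 0, 0, 0, 0, 0, 20],
])

```text
clock: 10.98
ee_pos: [0.5031, -0.0489, 0.0775]
tool_rot: [[0.955, 0.296, -0.0], [0.296, -0.955, 0.0], [0.0, -0.0, -1.0]]
contact_force: [0.8, 3.1, -1.6]
finger_gap: 0.0366
grasp_force: 70.6
```

>>> arm_command([
  [0, 0, 0.02, 0, 0, 0, 20],
  [0, 0, 0.02, 0, 0, 0, 20],
  [0, 0, 0, 0, 0, 0, 20],
])

```text
clock: 11.35
ee_pos: [0.5031, -0.0489, 0.0755]
tool_rot: [[0.955, 0.296, 0.0], [0.296, -0.955, 0.0], [0.0, -0.0, -1.0]]
contact_force: [2.7, 4.5, -2.1]
finger_gap: 0.0364
grasp_force: 70.6
```

>>> arm_command([
  [0, 0, 0.02, 0, 0, 0, 20],
  [0, 0, 0.02, 0, 0, 0, 20],
  [0, 0, 0, 0, 0, 0, 20],
])

```text
clock: 11.72
ee_pos: [0.5032, -0.0488, 0.0735]
tool_rot: [[0.955, 0.296, 0.0], [0.296, -0.955, 0.001], [0.0, -0.001, -1.0]]
contact_force: [1.5, 5.2, -1.9]
finger_gap: 0.0365
grasp_force: 70.7
```

>>> arm_command([
  [0.01, -0.03, 0, 0, 0, 0, 20],
  [0, 0, 0.02, 0, 0, 0, 20],
  [0, 0, 0, 0, 0, 0, 20],
])

```text
clock: 12.1
ee_pos: [0.5033, -0.0478, 0.0726]
tool_rot: [[0.955, 0.296, 0.0], [0.296, -0.955, -0.0], [-0.0, 0.0, -1.0]]
contact_force: [1.4, 1.0, -0.5]
finger_gap: 0.0365
grasp_force: 70.7
```

>>> arm_command([
  [0, 0, 0.02, 0, 0, 0, 20],
  [0, 0, 0, 0, 0, 0, 20],
])

```text
clock: 12.35
ee_pos: [0.5032, -0.0476, 0.0715]
tool_rot: [[0.955, 0.296, 0.0], [0.296, -0.955, -0.0], [0.0, 0.0, -1.0]]
contact_force: [2.0, 2.7, -3.1]
finger_gap: 0.0365
grasp_force: 70.7
```

>>> arm_command([
  [0.03, -0.01, 0.02, 0, 0, 0, 20],
  [0, 0, 0, 0, 0, 0, 20],
])

```text
clock: 12.6
ee_pos: [0.5041, -0.0467, 0.0704]
tool_rot: [[0.955, 0.297, -0.001], [0.297, -0.955, -0.0], [-0.001, -0.0, -1.0]]
contact_force: [0.1, 0.8, -0.7]
finger_gap: 0.0367
grasp_force: 70.6
```

>>> arm_command([
  [0, 0, 0.02, 0, 0, 0, 20],
  [0, 0, 0, 0, 0, 0, 20],
])

```text
clock: 12.85
ee_pos: [0.5042, -0.0467, 0.0695]
tool_rot: [[0.955, 0.296, -0.001], [0.296, -0.955, 0.0], [-0.001, -0.0, -1.0]]
contact_force: [-0.1, 0.4, -1.7]
finger_gap: 0.0366
grasp_force: 70.6
```

>>> arm_command([
  [0, 0, 0.02, 0, 0, 0, 20],
  [0, 0, 0, 0, 0, 0, 20],
])

```text
clock: 13.1
ee_pos: [0.5042, -0.0466, 0.0686]
tool_rot: [[0.955, 0.296, -0.0], [0.296, -0.955, 0.0], [-0.0, -0.0, -1.0]]
contact_force: [-0.8, 0.8, 0.0]
finger_gap: 0.0365
grasp_force: 70.9
```

>>> arm_command([
  [0, 0, 0.015, 0, 0, 0, 20],
  [0, 0, 0, 0, 0, 0, 20],
])

```text
clock: 13.35
ee_pos: [0.5044, -0.0466, 0.068]
tool_rot: [[0.955, 0.296, -0.0], [0.296, -0.955, 0.0], [-0.0, -0.0, -1.0]]
contact_force: [-1.6, 0.0, 2.7]
finger_gap: 0.0365
grasp_force: 71.0
```

>>> arm_command([
  [0, 0, 0.015, 0, 0, 0, 20],
  [0, 0, 0, 0, 0, 0, 20],
])

```text
clock: 13.6
ee_pos: [0.5045, -0.0466, 0.0675]
tool_rot: [[0.955, 0.296, 0.0], [0.296, -0.955, 0.0], [0.0, 0.0, -1.0]]
contact_force: [-1.6, 0.9, 6.7]
finger_gap: 0.0367
grasp_force: 71.3
```

>>> arm_command([
  [0, 0, 0.01, 0, 0, 0, 20],
  [0, 0, 0, 0, 0, 0, 20],
])

```text
clock: 13.85
ee_pos: [0.5046, -0.0466, 0.0673]
tool_rot: [[0.955, 0.296, 0.0], [0.296, -0.955, -0.0], [0.0, 0.0, -1.0]]
contact_force: [-1.0, 1.2, 8.6]
finger_gap: 0.0367
grasp_force: 71.5
```

>>> arm_command([
  [0, 0, 0.02, 0, 0, 0, 20],
  [0, 0, 0.02, 0, 0, 0, 20],
  [0, 0, 0, 0, 0, 0, 20],
])

```text
clock: 14.22
ee_pos: [0.5048, -0.0466, 0.0661]
tool_rot: [[0.955, 0.296, 0.001], [0.296, -0.955, -0.0], [0.001, 0.0, -1.0]]
contact_force: [-3.0, 0.8, 16.6]
finger_gap: 0.0367
grasp_force: 73.0
```

>>> arm_command([
  [0, 0, 0.02, 0, 0, 0, 20],
  [0, 0, 0, 0, 0, 0, 20],
])

```text
clock: 14.48
ee_pos: [0.505, -0.0466, 0.0657]
tool_rot: [[0.955, 0.296, 0.001], [0.296, -0.955, -0.0], [0.001, 0.001, -1.0]]
contact_force: [-5.0, 2.5, 23.7]
finger_gap: 0.0366
grasp_force: 73.7
```

>>> arm_command([
  [0, 0, 0.01, 0, 0, 0, 20],
  [0, 0, 0, 0, 0, 0, 20],
])

```text
clock: 14.72
ee_pos: [0.5051, -0.0466, 0.0655]
tool_rot: [[0.955, 0.296, 0.002], [0.296, -0.955, -0.0], [0.002, 0.001, -1.0]]
contact_force: [-5.9, 1.4, 26.5]
finger_gap: 0.0365
grasp_force: 73.7
```

>>> arm_command([
  [0, 0, 0.005, 0, 0, 0, 20],
  [0, 0, 0, 0, 0, 0, 20],
  [0, 0, 0, 0, 0, 0, 20],
])

```text
clock: 15.1
ee_pos: [0.5051, -0.0466, 0.0654]
tool_rot: [[0.955, 0.296, 0.002], [0.296, -0.955, -0.0], [0.002, 0.001, -1.0]]
contact_force: [-6.8, 2.3, 29.1]
finger_gap: 0.0368
grasp_force: 73.8
```

Pressed with about 30 N. Lifting gently.

>>> arm_command([
  [0, 0, -0.06, 0, 0, 0, 20],
  [0, 0, -0.15, 0, 0, 0, 20],
  [0, 0, -0.3, 0, 0, 0, 20],
  [0, 0, -0.3, 0, 0, 0, 20],
  [0, 0, -0.3, 0, 0, 0, 20],
])

```text
clock: 15.72
ee_pos: [0.5047, -0.0467, 0.1196]
tool_rot: [[0.955, 0.296, 0.001], [0.296, -0.955, -0.0], [0.001, 0.0, -1.0]]
contact_force: [-0.0, 0.2, -6.0]
finger_gap: 0.0366
grasp_force: 70.6
```

>>> arm_command([
  [0, 0, -0.3, 0, 0, 0, 20],
  [0, 0, -0.3, 0, 0, 0, 20],
  [0, 0, -0.15, 0, 0, 0, 20],
  [0, 0, 0, 0, 0, 0, 20],
  [0, 0, 0, 0, 0, 0, 20],
])

```text
clock: 16.35
ee_pos: [0.5039, -0.0465, 0.1554]
tool_rot: [[0.955, 0.296, -0.001], [0.296, -0.955, 0.0], [-0.001, -0.001, -1.0]]
contact_force: [-0.4, -0.3, -6.3]
finger_gap: 0.0364
grasp_force: 70.8
```

>>> arm_command([
  [0, 0, 0, 0, 0, 0, 20],
  [0, 0, 0, 0, 0, 0, 20],
  [0, 0, 0, 0, 0, 0, 20],
])

```text
clock: 16.73
ee_pos: [0.5043, -0.0466, 0.1556]
tool_rot: [[0.955, 0.296, -0.001], [0.296, -0.955, 0.0], [-0.0, -0.0, -1.0]]
contact_force: [0.3, 0.1, -5.0]
finger_gap: 0.0368
grasp_force: 70.8
```

The measured weight is about 5.5 N, so the sleeve is hanging from the stone. Going to the rack.

>>> arm_command([
  [-0.09, 0.35, 0, 0, 0, 0, 20],
  [-0.18, 0.69, 0, 0, 0, 0, 20],
  [-0.18, 0.69, 0, 0, 0, 0, 20],
  [-0.18, 0.69, 0, 0, 0, 0, 20],
  [-0.18, 0.69, 0, 0, 0, 0, 20],
])

```text
clock: 17.35
ee_pos: [0.5117, -0.2095, 0.1559]
tool_rot: [[0.955, 0.296, 0.0], [0.296, -0.955, -0.0], [-0.0, 0.0, -1.0]]
contact_force: [0.2, -0.2, -5.4]
finger_gap: 0.0368
grasp_force: 71.2
```

>>> arm_command([
  [-0.16, 0.69, 0, 0, 0, 0, 20],
  [-0.09, 0.36, 0, 0, 0, 0, 20],
  [0, 0, 0, 0, 0, 0, 20],
  [0, 0, 0, 0, 0, 0, 20],
  [0, 0, 0, 0, 0, 0, 20],
])

```text
clock: 17.98
ee_pos: [0.5152, -0.2598, 0.1558]
tool_rot: [[0.955, 0.297, -0.001], [0.297, -0.955, 0.001], [-0.0, -0.001, -1.0]]
contact_force: [0.2, -0.7, -5.6]
finger_gap: 0.0366
grasp_force: 71.4
```

Run:
```python
from h import *
M,im=wgrab('w9');s=arm.state();R=s['tool_rot'];print(s['clock'],s['ee_pos'],s['contact_force'],(R.T@(np.array([.515,-.261,s['ee_pos'][2]])-s['ee_pos'])/.05).round(3))
# outline of sleeve below the head, just above: columns of low-saturation pixels vs wood, and rack hole/top centre from wood-coloured region
b=im[:,:,::-1]; hsv=cv2.cvtColor(np.ascontiguousarray(b),cv2.COLOR_BGR2HSV)
print(wproj(M,(.515,-.261,.036)),[wproj(M,s['ee_pos']+np.array([0,0,z])) for z in(-.055,.025)])
for r in range(165,262,6): print(r,''.join('S' if h[1]<75 and h[2]>35 else ('#' if h[2]<40 else '.') for h in hsv[r,250:390:2]))
```

```text
18.025 [ 0.51530266 -0.25987003  0.15582086] [-0.53952291 -0.49706809 -5.29032487] [-0.012  0.02  -0.   ]
[315.6 186.2] [array([314.3, 206.6]), array([313.6, 252.5])]
165 ......................................................................
171 ......................................................................
177 ......................#...............................................
183 ......................................................................
189 .............................SSSSSSSS.................................
195 .........................SSSSSSSSSSSSSSSSS............................
201 .......................SSSSSSSSSSSSSSSSSSSSS..........................
207 .......................SSSSSSSSSSSSSSSSSSSSS..........................
213 ......................SSSSSSSSSSSSSSSSSSSSSSS.........................
219 .....................#SSSSSSSSSSSSSSSSSSSSSSS.........................
225 .....................SSSSSSSSSSSSSSSSSSSSSSSSS........................
231 ....................SSSSSSSSSSSSSSSSSSSSSSSSSSS.......................
237 ....................SSSS############S####SSSSS#.......................
243 ...................SS###############S##S##..S##S......................
249 ..................##################S#S#S#S#.##S......................
255 ........SSSSS##..#######################S#SSS.#S##.###SSSSSS..........
261 .......SSSSS############################.#SSSSSS##.###SSSSSSSS........
```

The sleeve is in line, centred at column 316–317. Lowering.

>>> arm_command([
  [-0.01, 0.02, 0.3, 0, 0, 0, 20],
  [0, 0, 0.4, 0, 0, 0, 20],
  [0, 0, 0.4, 0, 0, 0, 20],
  [0, 0, 0.2, 0, 0, 0, 20],
  [0, 0, 0, 0, 0, 0, 20],
])

```text
clock: 18.65
ee_pos: [0.5146, -0.2614, 0.0898]
tool_rot: [[0.955, 0.296, -0.002], [0.296, -0.955, 0.001], [-0.001, -0.002, -1.0]]
contact_force: [-0.0, 0.2, -4.7]
finger_gap: 0.0367
grasp_force: 71.6
```

>>> arm_command([
  [0, 0, 0.15, 0, 0, 0, 20],
  [0, 0, 0.15, 0, 0, 0, 20],
  [0, 0, 0.1, 0, 0, 0, 20],
  [0, 0, 0, 0, 0, 0, 20],
])

```text
clock: 19.15
ee_pos: [0.5149, -0.2618, 0.0704]
tool_rot: [[0.955, 0.296, -0.001], [0.296, -0.955, 0.001], [-0.001, -0.001, -1.0]]
contact_force: [0.8, -0.8, -5.3]
finger_gap: 0.0366
grasp_force: 71.6
```

>>> arm_command([
  [0, 0, 0.04, 0, 0, 0, 20],
  [0, 0, 0.02, 0, 0, 0, 20],
  [0, 0, 0.02, 0, 0, 0, 20],
  [0, 0, 0, 0, 0, 0, 20],
])

```text
clock: 19.65
ee_pos: [0.5153, -0.262, 0.0668]
tool_rot: [[0.955, 0.296, -0.0], [0.296, -0.955, 0.0], [0.0, -0.0, -1.0]]
contact_force: [0.4, -0.0, -5.7]
finger_gap: 0.0369
grasp_force: 71.6
```

>>> arm_command([
  [0, 0, 0.02, 0, 0, 0, 20],
  [0, 0, 0, 0, 0, 0, 20],
])

```text
clock: 19.9
ee_pos: [0.5152, -0.262, 0.0658]
tool_rot: [[0.955, 0.296, -0.0], [0.296, -0.955, 0.0], [-0.0, -0.0, -1.0]]
contact_force: [0.2, 0.3, -5.0]
finger_gap: 0.0365
grasp_force: 71.6
```

>>> arm_command([
  [0, 0, 0.015, 0, 0, 0, 20],
  [0, 0, 0, 0, 0, 0, 20],
])

```text
clock: 20.15
ee_pos: [0.5154, -0.2621, 0.0656]
tool_rot: [[0.955, 0.296, 0.0], [0.296, -0.955, -0.0], [0.0, 0.0, -1.0]]
contact_force: [-1.5, 1.4, 2.0]
finger_gap: 0.0364
grasp_force: 72.2
```

>>> arm_command([
  [0, 0, 0.015, 0, 0, 0, 20],
  [0, 0, 0, 0, 0, 0, 20],
])

```text
clock: 20.4
ee_pos: [0.5156, -0.2621, 0.0656]
tool_rot: [[0.955, 0.296, 0.001], [0.296, -0.955, -0.0], [0.001, 0.0, -1.0]]
contact_force: [-2.5, 2.5, 8.9]
finger_gap: 0.0363
grasp_force: 73.1
```

Floor contact at the expected height (TCP z 0.0656). Releasing.

>>> arm_command([
  [0, 0, 0, 0, 0, 0, 60],
  [0, 0, 0, 0, 0, 0, 85],
  [0, 0, 0, 0, 0, 0, 85],
  [0, 0, 0, 0, 0, 0, 85],
  [0, 0, 0, 0, 0, 0, 85],
])

```text
clock: 21.02
ee_pos: [0.5152, -0.262, 0.0642]
tool_rot: [[0.955, 0.296, -0.0], [0.296, -0.955, 0.0], [-0.0, -0.0, -1.0]]
contact_force: [0.2, 0.7, -0.3]
finger_gap: 0.0851
grasp_force: 0.0
```

>>> arm_command([
  [0, 0, -0.3, 0, 0, 0, 85],
  [0, 0, -0.7, 0, 0, 0, 85],
  [0, 0, -0.9, 0, 0, 0, 85],
  [0, 0, -0.7, 0, 0, 0, 85],
  [0, 0, 0, 0, 0, 0, 85],
])

```text
clock: 21.65
ee_pos: [0.5176, -0.2636, 0.1988]
tool_rot: [[0.955, 0.296, 0.007], [0.296, -0.955, -0.004], [0.005, 0.006, -1.0]]
contact_force: [0.9, 1.0, 0.3]
finger_gap: 0.0849
grasp_force: 0.0
```

Run:
```python
from h import *
M,im=wgrab('w10');sc=grab('scene','s10');s=arm.state();print(s['clock'],s['ee_pos'],s['contact_force'])
u0=wproj(M,(.515,-.262,.137));print('pred top of head',u0,'mouth',wproj(M,(.515,-.262,.09)))
b=im[:,:,::-1];hsv=cv2.cvtColor(np.ascontiguousarray(b),cv2.COLOR_BGR2HSV)
for r in range(150,280,5): print(r,''.join('S' if h[1]<75 and h[2]>60 else ('#' if h[2]<75 else '.') for h in hsv[r,250:390:2]))
d=cv2.absdiff(cv2.imread('pics/s0.png'),sc[:,:,::-1]).max(2);m=cv2.morphologyEx((d>60).astype('u1'),2,np.ones((3,3)))
for st in cv2.connectedComponentsWithStats(m)[2][1:]:
    if st[4]>25: print(st)
def scp(p):
    q=optics.camera_model('scene');K=q['mtx'];T=q['T'];c=T[:3,:3].T@(np.array(p)-T[:3,3]);return [round(K[0,2]+K[0,0]*c[0]/-c[2],1),round(K[1,2]-K[1,1]*c[1]/-c[2],1)]
print('scene head top, base',scp((.515,-.262,.137)),scp((.515,-.262,.09)))
```

```text
21.75 [ 0.51536847 -0.26211989  0.19519188] [ 0.51850032  0.40886167 -0.73935906]
pred top of head [310.9 206.7] mouth [311.4 191.2]
150 .......................................................#..............
155 ......................................................................
160 ..............................##..#...................................
165 .......................################...............................
170 ....................####################..............................
175 ...................##########SSSSSSS#####.............................
180 ........##.........######S###########SSS#.............................
185 ....................####################S.............................
190 ...................#.#######S.S.SS...####.............................
195 ....................####...S............##............................
200 .....................#.####..S......S....S............................
205 .....................##########.......S...............................
210 .....................#########.....S....S.S....................
[... 826 characters left out ...]
......
270 #####..............................................#SSSSSSS...........
275 ..##..##.#..#..###...................................SSSSSSS..........
[304  39  28  22 486]
[250  46  45  14 339]
[ 8 70 17  4 58]
[ 15  74  47  29 889]
[319  83   7   5  29]
[194  85  33   7 141]
[319  89  13  14 155]
[309 103   8  11  69]
[284 108   8   5  32]
[294 115  14   6  51]
[306 128   9   5  28]
[189 130  52  36 988]
[ 268  130  128  113 2837]
[298 148  28  19 390]
[397 152  13  16 179]
[213 156  22  10  77]
[ 124  166  126   46 1351]
[234 206  10   4  36]
[232 214  32  30 512]
[242 246  11   6  46]
scene head top, base [np.float64(238.4), np.float64(211.7)] [np.float64(241.3), np.float64(227.9)]
```

The head's top is at about (312,208) against a predicted (311,207), so the assembly stands upright on the hole's floor. In the scene picture only the arm and the job's own parts have changed.

```bash
python3 -c "
from cell import arm
print(arm.hand_in())"
```

```text
the job is handed in; nothing more can be done
None
```

I pressed the stone into the sleeve at about 30 N, lifted the sleeve on the taper alone, set the two upright in the pale rack's hole and released them, then handed the job in at about 22 s (no verdict returned). I viewed 11 pictures against the limit of 10, and the physical fingertips turned out to end about 43 mm short of the stated TCP, so I corrected for that.

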